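# Set the portion stop of the halva cutter and load the piece

## Robot

A 6-joint arm with a two-finger parallel gripper is mounted at the origin on a cart in front of the work surface, level with it; the furniture and walls round the work are solid. World frame = base frame: x ahead of the robot, y to its left, z up, the work surface at z = 0. Lengths are in mm, angles in degrees, forces in N, time in s.
With the tool pointing down it reaches from about 300 to 850 mm from the base axis. Payload 4.2 kg.
Tool frame: the origin (TCP) lies between the finger pads; the fingertips stand ahead of it and the grasp point (between the pads) lies 3 mm ahead of it (nose_length is the z of the fingertips in the tool frame, in mm); z points along the fingers, y is the line along which they close (so a half turn about z gives the same grasp; the last joint's range is limited). The gripper opens to 91 mm and grips with 3 to 60 N. Pads are 32 mm wide; open, the fingers measure 118 mm over their backs; the gripper's body (76 mm by 178 mm) begins 60 mm behind the grasp point.
Start: joints at [-75.688, 18.312, 89.639, -0, 72.044, -1.146], TCP at [153.262, -554.213, 235.976] pointing down, gripper open.
Joint ranges: [-177.97, 177.97], [-48.28, 115.42], [12.27, 149.76], [-77.06, 257.06], [2.81, 150.46], [-146.56, 146.56]. Speed limits (degrees/s): [147.25, 147.25, 180, 180, 180, 180].

## Interface

Orientations are given as [roll, pitch, yaw] about the fixed x, y, z axes, in that order (R = Rz(yaw) Ry(pitch) Rx(roll)).
In Python, from workcell import state, grab_frame, camera_params, job_done, nose_length gives the robot as it stands.
- The arm moves only by the tool step_arm, never from a script. Its argument "plan" is a list that holds one entry, the list of rows, each a list of 5 numbers: the shift along the tool's x, y, z in cm, then the turn about the tool's z in rad, then the opening, from 0 (shut) to 1 (fully open). In form: [[[x, y, z, turn, gripper], ...]]. A call has 1 to 20 rows; each row is the pose to reach, as a shift and turn from the pose commanded when the call began, along the tool's axes at that moment; what a row does not reach only later rows make up. A row lasts 1/8 s, in which the tool goes at most 62.5 mm and 10.7 degrees, less where a joint would pass 70% of its speed; a pose out of reach is approached as far as the arm can. A call with a gripper value outside its range is refused whole. The fingers move at their own pace and stop on an object; "newtons" is the grip in N (left out, the last holds). Time passes only in rows, so rows that repeat a pose let the fingers close. It gives the time, the measured TCP pose, the force, the opening and the grip force at its end, in the units of the state.
- state(): the state, without advancing time (a new reading comes with each control period).
- grab_frame(name): name is "scene" or "top"; returns the picture (420x560x3 uint8, blue, green, red); there is no depth.
- camera_params(name): a dict with "camera_matrix" (3x3 intrinsics, pixels), "R" (3x3) and "t" (3): a world point X has camera coordinates R X + t. Camera axes: x right, y down, z forward; pixel columns grow to the right and rows downward; lengths in mm; the calibration is good to about 2 mm. A picture is of the moment at which its call begins. camera_params takes no time and is no camera call.
- job_done(): hands the job in; it is judged then, once.
The state is a dict: "time_s": time; "qpos": joint angles; "qvel": joint speeds; "effort": joint torques, N m; "ee_pos": TCP position; "ee_rot": TCP orientation; "force": force on the tool from outside, world axes, zero at the start; "torque": the same for the moment, N m; "gripper_width": finger opening in mm; "gripper_force": force on a finger pad.
Only numpy, scipy, OpenCV 4.12 (cv2) and the standard library are available. Lean on these libraries where they do the work, as an engineer would, in place of code of your own. Each camera call takes 0.05 s, during which the arm holds its last target. There are 200 camera calls.

## Task

Get the bench cutter ready to halve the piece of halva: turn its handwheel until the pointer under the far rim stands on the long mark of the dial, and lay the halva from the little board flat on the cutter's white bed, square against the middle of the stop plate. Let go of everything, and leave the tall carton and the tape roll standing where they are.

Things in the scene. Friction and masses are not known exactly. Their poses are not given: they have to be found in the camera images.
- cutter: bench portioning cutter, fixed, 203 x 310 mm. Origin on the worktop under the wire slot; x points away from the operator, y left along the bed, z up. White bed: top 36 mm up, x -75 to 66 mm, y -98 to 98 mm; the wire slot crosses it along x at y = 0. Rail behind the bed (x 67 to 73 mm) 46 mm high. Left of the bed (y 100 to 210 mm) a steel drive pod, 127 mm high, with a sloped front
- bow_pivot (a point): pivot of the wire bow behind the bed, 98 mm back and 58 mm up in the cutter's frame; the bow is parked, leaning back from here to about 260 mm above the worktop, and is not used
- wheel_rim (a point): centre of the black handwheel's rim (60 mm diameter, 15 mm thick along its axis), 36 mm out from the pod's sloped face, about 114 mm up; grip it across the diameter, any way round. z: the wheel's axis, out of the face, leaning 40 degrees from vertical to the operator; x: towards the pointer, turning with the wheel. Below it only a 22 mm hub and a flat skirt, 7 mm off the face
- pointer_tip (a point): tip of the slim light-metal pointer on the wheel's black skirt, under the rim, 33.5 mm from the wheel's axis, turning with the wheel just above the white dial plate; the dial's seven black marks are 25 degrees apart, and the long heavy one is straight away from the operator, at the top of the slope
- wheel (a joint): handwheel angle, -1.309 to 1.309 rad, growing clockwise as seen by one who looks at the wheel's face; at 0 the pointer is on the long mark; it starts left of it (negative). A rack moves the stop plate 11.5 mm to the left per rad. Friction holds the wheel with about 0.35 N m: it stays where it is left, and the stop gives way only to pushes of about 30 N
- stop_face (a point): middle of the right face of the upright steel stop plate (70 mm wide, 40 mm high, on the bed), 20 mm above the bed; axes as the cutter's; the halva goes on its -y side. With the wheel at 0 the face is 30 mm left of the wire slot
- halva_center (a point): centre of the loose piece of halva, an unwrapped block 55 mm (its x) by 62 mm (its y) by 44 mm high, 0.18 kg, lying on a wooden board 14 mm thick right of the cutter; either pair of sides may face the stop
- carton: tall blue and white carton, 46 x 52 x 150 mm, loose, standing left of the cutter; origin under its middle
- tape: roll of brown parcel tape, 92 mm across and 48 mm high, loose, lying on a notebook right of the cutter; origin under its middle
There are look-alikes about, which are no part of the job. Leave any black look-alike of the part that bears halva_center alone.

How it is judged (in metres and radians):
At the end, for the whole second after the job is handed in: the wheel's pointer is within 0.14 rad (8 degrees) of the long mark; the halva lies flat on the white bed, one side within 6 mm of the stop face and square to it within 0.15 rad, its centre within 30 mm of the middle of the stop plate's width (value of joint wheel between -0.14 and 0.14 rad and ((angle between the y axis of halva_center and the y axis of stop_face, either way round below 0.15 rad and y of halva_center in the frame of stop_face between -0.037 and -0.028 m) or (angle between the x axis of halva_center and the y axis of stop_face, either way round below 0.15 rad and y of halva_center in the frame of stop_face between -0.0335 and -0.0245 m)) and x of halva_center in the frame of stop_face between -0.03 and 0.03 m and z of halva_center in the frame of cutter between 0.053 and 0.065 m and angle between halva_center's own z axis and vertical below 0.12 rad); the robot touches nothing.
It fails at once if the tall carton is toppled or moved by more than 40 mm (angle between carton's own z axis and vertical above 0.5 rad or distance of carton from where it was at the start of the episode above 0.04 m).
It fails at once if the tape roll is moved by more than 40 mm (distance of tape from where it was at the start of the episode above 0.04 m).
It also fails if it takes over 48 s, if anything falls off the work surface, if the arm or the gripper's body presses on something with over 40 N, if the wrist force passes 120 N, or if a joint passes its speed limit or range.

## Working session

There is one attempt and no reset: what is moved stays moved. The work goes in short steps, Python scripts to look and compute and a tool call to move; the robot and the scene stay as the last step left them, time stands still between calls to the robot, and variables do not carry over. Pictures are saved under pics/ and viewed, at most 11 in all, crops included, and the job is handed in when it is done.

Besides the shell and the picture viewer there is one more tool, called after "Call:" in YAML: its name, and indented under it one key for each argument. step_arm: Moves the arm, as the interface text tells. Its arguments: {"type":"object","properties":{"plan":{"type":"array","items":{"type":"array","items":{"type":"array","items":{"type":"number"}}}},"newtons":{"type":"number"}},"required":["plan"]}

```bash
mkdir -p pics; ls
python3 - <<'E'
from workcell import *
import cv2
print(state(), nose_length if not callable(nose_length) else nose_length())
for n in("scene","top"):
    cv2.imwrite(f"pics/{n}0.png",grab_frame(n)); p=camera_params(n); print(n,p)
E
```

```text
pics
{'time_s': 0.0, 'qpos': array([-7.56875881e+01,  1.83504949e+01,  8.97085307e+01, -1.57612937e-03,
        7.20442989e+01, -1.14625172e+00]), 'qvel': array([-0.01478304, -0.08652237, -0.02331441,  0.02503603,  0.14428417,
        0.04993704]), 'effort': array([ 6.41939787e-04, -4.12466598e+01, -2.31974781e+01,  7.25409924e-02,
        4.57197474e-02, -1.54625445e-04]), 'ee_pos': array([ 153.13090163, -553.72703285,  235.11735476]), 'ee_rot': array([-1.79896666e+02, -5.68768892e-04,  1.54591504e+01]), 'force': array([ 0.41570476, -0.2120271 , -0.43894281]), 'torque': array([-0.00826606, -0.00013774, -0.04177142]), 'gripper_force': 0.0, 'gripper_width': 91.03896329673914} 22.0
scene {'camera_matrix': array([[412.32985545,   0.        , 281.96660607],
       [  0.        , 412.32985545, 213.0802434 ],
       [  0.        ,   0.        ,   1.        ]]), 'R': array([[-0.45555798, -0.88997425, -0.02031667],
       [-0.44293705,  0.24640827, -0.86202653],
       [ 0.7721876 , -0.38370406, -0.50645582]]), 't': array([289.9750063 , 319.9079078 , 891.14319862])}
top {'camera_matrix': array([[493.98059408,   0.        , 281.09394128],
       [  0.        , 493.98059408, 214.41807913],
       [  0.        ,   0.        ,   1.        ]]), 'R': array([[-0.02597077, -0.99966125,  0.00170552],
       [-0.99337395,  0.02561628, -0.11203569],
       [ 0.11195405, -0.00460387, -0.99370272]]), 't': array([  43.97382588,  548.67813596, 1374.57960006])}
```

View pics/scene0.png

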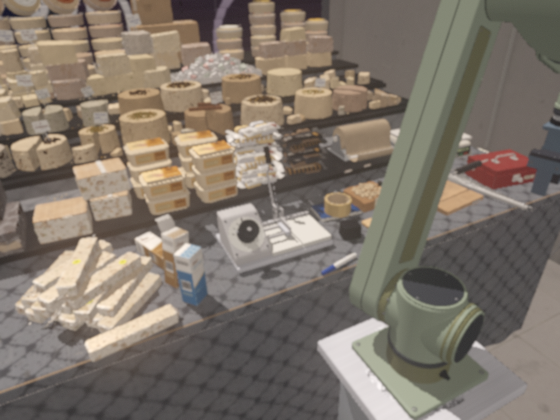

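View pics/top0.png

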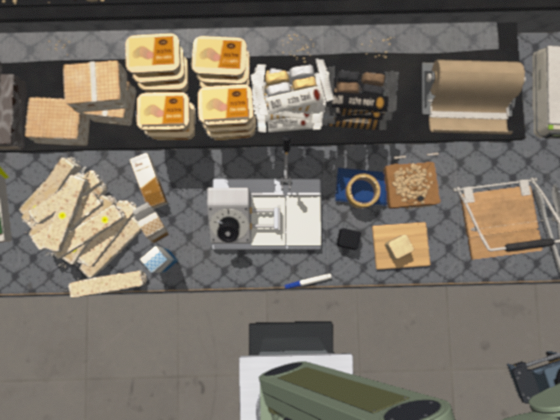

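The top view shows the cutter with its pod and handwheel at about (229,229) and the stop plate at (266,220). The tape roll is at (363,190) and the carton at (156,261).

Things that could be taken for the halva:
- beige block on the little board, (400,247)
- black cube, (348,239)
- nut board, (411,183)
- halva bars at the left, (85,215)
- wire cutter board at the right, (503,220)

I choose the beige block on the little board and will check it in one close crop.

```bash
cat > h.py <<'E'
import numpy as np, cv2
from workcell import *
def ray(n,uv,z):
    p=camera_params(n);R=p["R"];t=p["t"];d=R.T@np.linalg.solve(p["camera_matrix"],[*uv,1.]);c=-R.T@t
    return c+d*(z-c[2])/d[2]
def proj(n,X):
    p=camera_params(n);q=p["camera_matrix"]@(p["R"]@np.asarray(X,float)+p["t"]);return q[:2]/q[2]
def crop(n,x0,y0,w,h,s,out):
    f=grab_frame(n);c=cv2.resize(f[y0:y0+h,x0:x0+w],None,fx=s,fy=s,interpolation=cv2.INTER_CUBIC)
    cv2.imwrite(out,c)
E
python3 - <<'E'
from h import *
crop("top",200,170,240,100,3.33,"pics/c1.png")
crop("scene",200,180,160,110,5,"pics/c2.png")
E
```

```text
(no output)
```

View pics/c1.png

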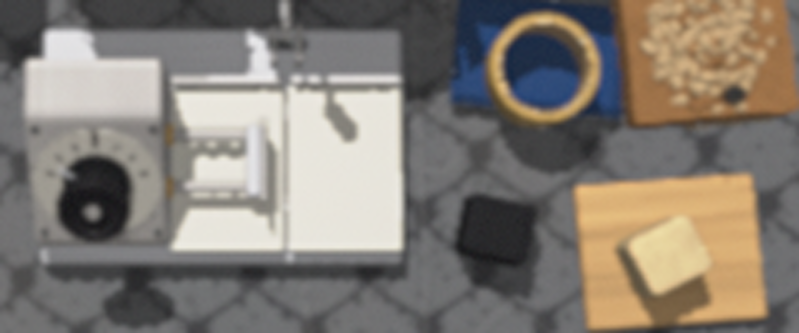

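View pics/c2.png

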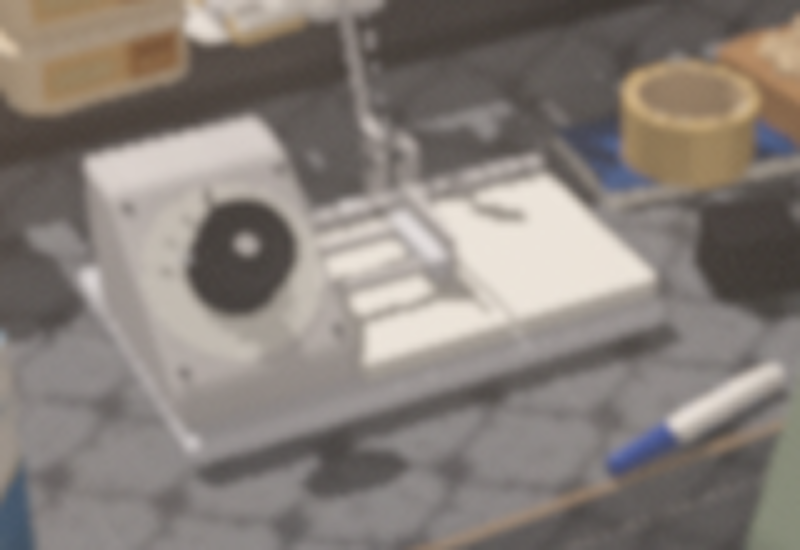

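The crops confirm the choice: the beige block sits alone on the little board at top px (400,247), and the black cube at (348,239) is the look-alike. The pointer is about 55° left of the long mark, and the stop plate is at (280,218). Next I'll work out the poses.

Run:
```python
from h import *
np.set_printoptions(precision=1,suppress=True)
T=lambda u,v,z: ray("top",(200+(u+.5)/3.33-.5,170+(v+.5)/3.33-.5),z)
fl,fr,bl,br=T(172,248,36),T(403,250,36),T(172,80,46),T(403,78,46)
print("bed",fl,fr,bl,br, np.linalg.norm(fl-fr))
ex=fl-fr; yaw=np.arctan2(-ex[0],ex[1]); 
print("yaw",np.degrees(yaw), np.degrees(np.arctan2((br-fr)[1],(br-fr)[0])))
c,s=np.cos(yaw),np.sin(yaw);R=np.array([[c,-s],[s,c]])
mid=(fl+fr)[:2]/2; O=mid-R@[-75,0]; print("origin",O)
loc=lambda P:(R.T@(P[:2]-O))
for n,p in dict(slot1=T(286,95,36),slot2=T(289,248,36),stopR1=T(267,123,76),stopR2=T(267,198,76),wheel=T(95,197,114),rimL=T(58,197,114),rimR=T(131,197,114),black=T(497,228,44)).items(): print(n,p,loc(p))
w=O+R@[0,155]; print("y=155",w)
f=grab_frame("top");sub=f[225:268,380:425]
hsv=cv2.cvtColor(sub,cv2.COLOR_BGR2HSV); b=cv2.resize(sub,None,fx=4,fy=4,interpolation=cv2.INTER_CUBIC)
h=cv2.cvtColor(b,cv2.COLOR_BGR2HSV)
m=((h[...,1]<110)&(h[...,2]>180)).astype(np.uint8)
cs,_=cv2.findContours(m,0,1);k=max(cs,key=cv2.contourArea)
r=cv2.minAreaRect(k);bx=cv2.boxPoints(r)/4+[380,225]
P=np.array([ray("top",q,58) for q in bx]);print(h[88,80],h[20,20],bx,P,P.mean(0),[np.linalg.norm(P[i]-P[i-1]) for i in range(4)],np.degrees(np.arctan2(*(P[1]-P[0])[1::-1])))
print(state()["ee_pos"])
```

```text
bed [467.1 115.8  36. ] [460.3 -79.4  36. ] [609.1 112.5  46. ] [605.8 -83.6  46. ] 195.29505377063845
yaw -1.9789363414952323 -1.6822522982081511
origin [538.7  15.6]
slot1 [595.2  15.9  36. ] [56.5  2.3]
slot2 [464.5  16.9  36. ] [-74.1  -1.3]
stopR1 [566.4  32.9  76. ] [27.1 18.2]
stopR2 [504.1  34.5  76. ] [-35.2  17.7]
wheel [505.3 172.2 114. ] [-38.8 155.3]
rimL [506.1 201.8 114. ] [-39.  184.9]
rimR [504.6 143.4 114. ] [-38.5 126.5]
black [ 476.4 -158.5   44. ] [ -56.2 -176.2]
y=155 [544.  170.5]
[ 21  81 229] [ 17 116 220] [[384.3 242.6]
 [406.1 231.7]
 [415.4 250.2]
 [393.6 261.1]] [[ 460.6 -254.1   58. ]
 [ 489.3 -316.2   58. ]
 [ 437.3 -339.1   58. ]
 [ 408.9 -277.2   58. ]] [ 449.  -296.6   58. ] [np.float64(56.585078115388924), np.float64(68.40896332657219), np.float64(56.733714839851245), np.float64(68.12264648190695)] -65.19483040140265
[ 153.2 -554.   235.6]
```

Call:
step_arm:
  plan:
    - [[13, -15, 0, -0.13, 1], [27, -30, 0, -0.13, 1], [40, -45, 0, -0.13, 1], [53.5, -60.5, 0, -0.13, 1], [53.5, -60.5, 0, -0.13, 1], [53.5, -60.5, 0, -0.13, 1], [53.5, -60.5, 0, -0.13, 0.9], [53.5, -60.5, 0, -0.13, 0.9], [53.5, -60.5, 0, -0.13, 0.9], [53.5, -60.5, 0, -0.13, 0.9], [53.5, -60.5, 0, -0.13, 0.9], [53.5, -60.5, 0, -0.13, 0.9], [53.5, -60.5, 0, -0.13, 0.9], [53.5, -60.5, 0, -0.13, 0.9], [53.5, -60.5, 0, -0.13, 0.9], [53.5, -60.5, 0, -0.13, 0.9]]
  newtons: 35

```text
time_s: 2.25
ee_pos: [507.1, 170.3, 236.0]
ee_rot: [180.0, 0.0, 22.8]
force: [0.3, -0.1, 0.2]
gripper_width: 81.8
gripper_force: 0.0
```

Call:
step_arm:
  plan:
    - [[0, -0.2, 4, 0, 0.9], [0, -0.2, 8, 0, 0.9], [0, -0.2, 10, 0, 0.9], [0, -0.2, 11.3, 0, 0.9], [0, -0.2, 11.3, 0, 0.9], [0, -0.2, 11.3, 0, 0.9]]

```text
time_s: 3.0
ee_pos: [506.6, 171.9, 125.4]
ee_rot: [179.9, -0.0, 22.8]
force: [-5.1, -2.4, 12.3]
gripper_width: 82.0
gripper_force: 6.0
```

Run:
```python
from h import *
print(state()["force"])
crop("scene",200,160,120,90,6,"pics/c3.png")
```

```text
[-5.06365476 -2.44434908 12.31850385]
```

View pics/c3.png

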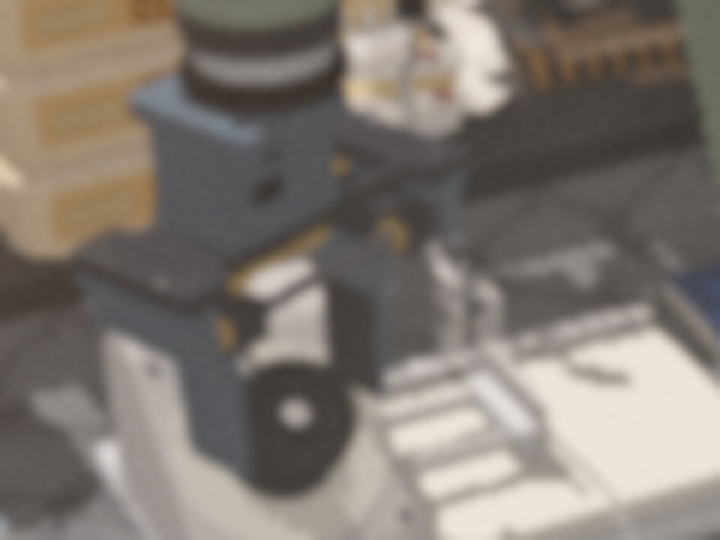

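Run:
```python
from h import *
a=(249.2,228.6);b=(200+92.5/3.33-.5,170+212.5/3.33-.5)
from scipy.optimize import least_squares
r=least_squares(lambda X:np.r_[proj("scene",X)-a,proj("top",X)-b],[500,172,120]);X=r.x
print(X,r.fun)
ax=np.array([-np.sin(np.radians(40)),0,np.cos(np.radians(40))]);ax[1]=-ax[0]*np.tan(np.radians(1.8))*-1
for z in(112,114,116):print(X-ax*(X[2]-z)/ax[2])
```

```text
[492.79068505 173.85871807 117.64241942] [-0.22312323 -0.01768735  0.19428636  0.0895151 ]
[497.5252371  174.00750736 112.        ]
[495.84703784 173.95476783 114.        ]
[494.16883858 173.90202829 116.        ]
```

Call:
step_arm:
  plan:
    - [[0, 0, -1, 0, 0.9], [-0.8, -0.55, -1, 0, 0.9], [-0.8, -0.55, -1, 0, 0.9], [-0.8, -0.55, 0, 0, 0.9], [-0.8, -0.55, 0, 0, 0.9], [-0.8, -0.55, 0, 0, 0.9]]

```text
time_s: 3.8
ee_pos: [497.4, 175.3, 122.5]
ee_rot: [180.0, 0.0, 22.9]
force: [1.6, 0.2, 0.1]
gripper_width: 82.2
gripper_force: 0.0
```

Call:
step_arm:
  plan:
    - [[0, 0, 0, 0, 0.5], [0, 0, 0, 0, 0.5], [0, 0, 0, 0, 0.5], [0, 0, 0, 0, 0.5], [0, 0, 0, 0, 0.5], [0, 0, 0, 0, 0.5]]
  newtons: 30

```text
time_s: 4.55
ee_pos: [497.4, 175.5, 123.0]
ee_rot: [-180.0, -0.0, 22.9]
force: [0.3, 0.7, 0.1]
gripper_width: 58.7
gripper_force: 30.0
```

Call:
step_arm:
  plan:
    - [[0, 0, 0, 0.12, 0.5], [0, 0, 0, 0.24, 0.5], [0, 0, 0, 0.36, 0.5], [0, 0, 0, 0.48, 0.5], [0, 0, 0, 0.6, 0.5], [0, 0, 0, 0.72, 0.5], [0, 0, 0, 0.84, 0.5], [0, 0, 0, 0.84, 0.5]]

```text
time_s: 5.55
ee_pos: [498.8, 173.1, 123.1]
ee_rot: [179.8, -0.3, -25.1]
force: [2.5, -8.0, -0.6]
gripper_width: 59.3
gripper_force: 30.6
```

Run:
```python
from h import *
crop("scene",200,160,120,90,6,"pics/c4.png")
```

```text
(no output)
```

View pics/c4.png

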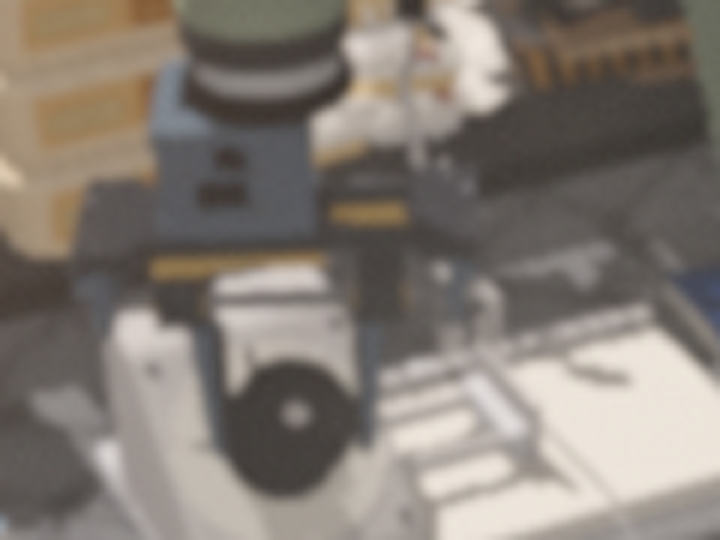

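```bash
cat >> h.py <<'E'
def stoptheta():
    # slide the plate's edge profile along the rack direction, scene picture against the first one (theta0=-1.04)
    a=cv2.imread("pics/scene0.png").astype(np.float32);b=np.mean([grab_frame("scene").astype(np.float32) for _ in range(2)],0).astype(np.float32)
    p0=proj("scene",[535,33,66]);g=proj("scene",[535,43,66])-p0
    x,y=np.round(p0).astype(int);t=a[y-9:y+10,x-8:x+9]
    best=[]
    for mm in np.arange(-3,20,.25):
        q=np.array([x,y])+g*mm/10
        w=cv2.getRectSubPix(b,(17,19),(float(q[0]),float(q[1])))
        best.append((np.corrcoef(w.ravel(),t.ravel())[0,1],mm))
    return max(best),g
E
python3 -c "
from h import *
c,g=stoptheta();print(c,g,-1.04+c[1]/11.5)"
```

```text
(np.float64(0.9737685313262251), np.float64(3.75)) [-2.90996998  0.84426056] -0.7139130434782609
```

Call:
step_arm:
  plan:
    - [[0, 0, 0, 0, 0.9], [0, 0, 0, 0, 0.9], [0, 0, 0, 0, 0.9], [0, 0, 0, -0.18, 0.9], [0, 0, 0, -0.36, 0.9], [0, 0, 0, -0.54, 0.9], [0, 0, 0, -0.72, 0.9], [0, 0, 0, -0.9, 0.9], [0, 0, 0, -0.9, 0.5], [0, 0, 0, -0.9, 0.5], [0, 0, 0, -0.9, 0.5], [0, 0, 0, -0.9, 0.5], [0, 0, 0, -0.9, 0.5], [0, 0, 0, -0.9, 0.5]]
  newtons: 60

```text
time_s: 7.45
ee_pos: [497.2, 175.5, 123.0]
ee_rot: [-180.0, 0.0, 26.3]
force: [-2.2, 2.3, 1.8]
gripper_width: 58.1
gripper_force: 62.5
```

Call:
step_arm:
  plan:
    - [[0, 0, 0, 0.1, 0.5], [0, 0, 0, 0.2, 0.5], [0, 0, 0, 0.3, 0.5], [0, 0, 0, 0.4, 0.5], [0, 0, 0, 0.5, 0.5], [0, 0, 0, 0.6, 0.5], [0, 0, 0, 0.7, 0.5], [0, 0, 0, 0.8, 0.5], [0, 0, 0, 0.9, 0.5], [0, 0, 0, 0.9, 0.5]]

```text
time_s: 8.7
ee_pos: [498.8, 173.0, 123.3]
ee_rot: [179.8, -0.3, -25.2]
force: [1.9, -7.0, 1.6]
gripper_width: 58.4
gripper_force: 60.5
```

```bash
python3 -c "
from h import *
c,g=stoptheta();print(c,-1.04+c[1]/11.5)"
```

```text
(np.float64(0.9519130132702193), np.float64(7.75)) -0.36608695652173917
```

Call:
step_arm:
  plan:
    - [[0, 0, 0, 0, 0.9], [0, 0, 0, 0, 0.9], [0, 0, 0, 0, 0.9], [0, 0, 0, -0.18, 0.9], [0, 0, 0, -0.36, 0.9], [0, 0, 0, -0.54, 0.9], [0, 0, 0, -0.72, 0.9], [0, 0, 0, -0.9, 0.9], [0, 0, 0, -0.9, 0.5], [0, 0, 0, -0.9, 0.5], [0, 0, 0, -0.9, 0.5], [0, 0, 0, -0.9, 0.5], [0, 0, 0, -0.9, 0.5], [0, 0, 0, -0.9, 0.5]]

```text
time_s: 10.55
ee_pos: [497.2, 175.5, 122.9]
ee_rot: [-180.0, 0.0, 26.3]
force: [-1.2, 1.8, 1.6]
gripper_width: 57.9
gripper_force: 63.7
```

Call:
step_arm:
  plan:
    - [[0, 0, 0, 0.1, 0.5], [0, 0, 0, 0.2, 0.5], [0, 0, 0, 0.3, 0.5], [0, 0, 0, 0.4, 0.5], [0, 0, 0, 0.5, 0.5], [0, 0, 0, 0.6, 0.5], [0, 0, 0, 0.7, 0.5], [0, 0, 0, 0.8, 0.5], [0, 0, 0, 0.9, 0.5], [0, 0, 0, 0.9, 0.5]]

```text
time_s: 11.8
ee_pos: [499.0, 172.9, 123.2]
ee_rot: [179.9, -0.3, -25.1]
force: [1.9, -9.4, 1.2]
gripper_width: 58.4
gripper_force: 60.7
```

Call:
step_arm:
  plan:
    - [[0, 0, 0, 0, 0.9], [0, 0, 0, 0, 0.9], [0, 0, 0, 0, 0.9], [0, 0, 0, -0.18, 0.9], [0, 0, 0, -0.36, 0.9], [0, 0, 0, -0.44, 0.9], [0, 0, -5, -0.44, 0.9], [0, 0, -11.3, -0.44, 0.9], [-8, 0, -11.3, -0.44, 0.9], [-16, 0, -11.3, -0.44, 0.9], [-16, 20, -11.3, -0.44, 0.9], [-16, 20, -11.3, -0.44, 0.9], [-16, 20, -11.3, -0.44, 0.9], [-16, 20, -11.3, -0.44, 0.9]]

```text
time_s: 13.55
ee_pos: [264.7, 60.9, 235.7]
ee_rot: [180.0, 0.0, -0.1]
force: [0.7, 0.1, -0.4]
gripper_width: 82.0
gripper_force: 0.0
```

```bash
python3 -c "
from h import *
c,g=stoptheta();print(c,-1.04+c[1]/11.5)
f=np.hstack([cv2.resize(grab_frame('top')[175:250,200:290],None,fx=4.4,fy=4.4,interpolation=2),cv2.resize(grab_frame('scene')[180:255,200:290],None,fx=4.4,fy=4.4,interpolation=2)])
cv2.imwrite('pics/c5.png',f)"
```

```text
(np.float64(0.9259034814216505), np.float64(12.25)) 0.025217391304347858
```

View pics/c5.png

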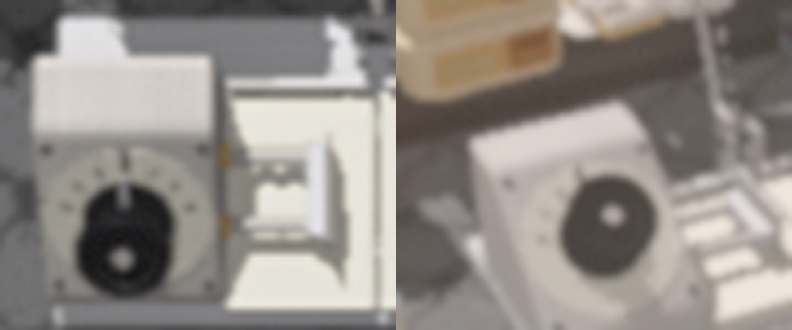

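Pointer at crop (124,195) is in line with the long mark at (124,157), so the wheel is at about 0. Next is the halva.

Call:
step_arm:
  plan:
    - [[6, 0, 0, -0.18, 1], [12, 6, 0, -0.36, 1], [18.6, 12, 0, -0.54, 1], [18.6, 18, 0, -0.72, 1], [18.6, 24, 0, -0.9, 1], [18.6, 30, 0, -1.08, 1], [18.6, 36, 0, -1.26, 1], [18.6, 36, 0, -1.44, 1], [18.6, 36, 0, -1.62, 1], [18.6, 36, 0, -1.8, 1], [18.6, 36, 0, -2.01, 1], [18.6, 36, 0, -2.01, 1], [18.6, 36, 8, -2.01, 1], [18.6, 36, 12, -2.01, 1], [18.6, 36, 12, -2.01, 1], [18.6, 36, 12, -2.01, 1]]
  newtons: 15

```text
time_s: 15.75
ee_pos: [455.3, -298.1, 117.3]
ee_rot: [179.9, 0.1, 115.2]
force: [0.5, -0.1, 0.1]
gripper_width: 91.5
gripper_force: 0.0
```

```bash
python3 -c "
from h import *
p=ray('top',(200+328/4.4-.4,175+190/4.4-.4),76);print(p, ray('top',(200+328/4.4-.4,175+143/4.4-.4),76),ray('top',(200+328/4.4-.4,175+237/4.4-.4),76))
crop('scene',350,130,160,110,5,'pics/c6.png');print(state()['force'],proj('scene',[450,-299,58]))"
```

```text
[535.72382023  49.32040853  76.        ] [565.33346924  48.5978539   76.        ] [506.25808356  50.03945131  76.        ]
[-0.58033313  0.30599288 -0.24144846] [390.93596636 212.11873535]
```

View pics/c6.png

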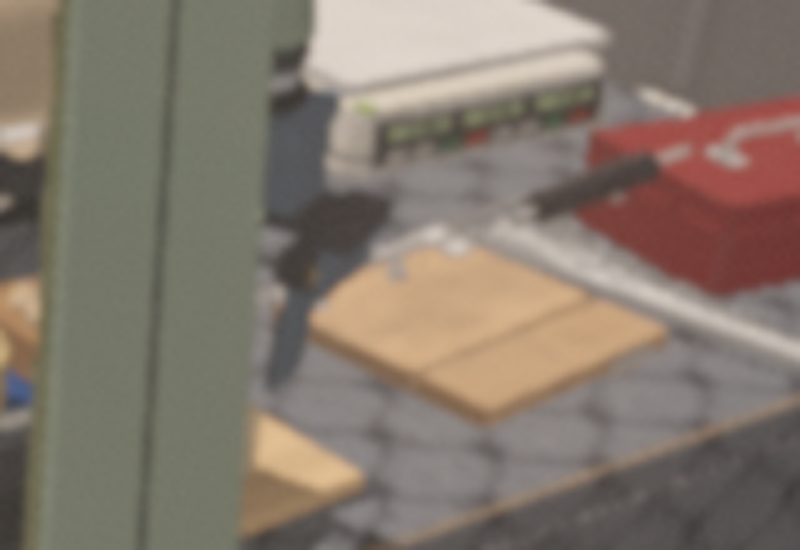

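The scene view is blocked by the arm, so I'm relying on the top-view measurement. There is 18 mm of finger margin on each side.

Call:
step_arm:
  plan:
    - [[0.1, -0.5, 3, 0, 1], [0.1, -0.5, 5.5, 0, 1], [0.1, -0.5, 7.4, 0, 1], [0.1, -0.5, 7.4, 0, 1], [0.1, -0.5, 7.4, 0, 0.4], [0.1, -0.5, 7.4, 0, 0.4], [0.1, -0.5, 7.4, 0, 0.4], [0.1, -0.5, 7.4, 0, 0.4], [0.1, -0.5, 7.4, 0, 0.4], [0.1, -0.5, 7.4, 0, 0.4], [0.1, -0.5, 7.4, 0, 0.4]]
  newtons: 15

```text
time_s: 17.18
ee_pos: [448.5, -298.8, 42.3]
ee_rot: [180.0, 0.0, 115.1]
force: [-0.8, 0.4, 5.2]
gripper_width: 53.4
gripper_force: 15.0
```

Call:
step_arm:
  plan:
    - [[0, 0, -3, 0, 0.4], [0, 0, -8, 0, 0.4], [0, 0, -13, 0, 0.4], [0, 0, -16, 0, 0.4], [4, 4, -16, 0.12, 0.4], [8, 7, -16, 0.24, 0.4], [12, 10.5, -16, 0.36, 0.4], [16, 14, -16, 0.466, 0.4], [20, 17.5, -16, 0.466, 0.4], [23.4, 20.6, -16, 0.466, 0.4], [23.4, 20.6, -16, 0.466, 0.4], [23.4, 20.6, -16, 0.466, 0.4], [23.4, 20.6, -13, 0.466, 0.4], [23.4, 20.6, -8, 0.466, 0.4], [23.4, 20.6, -5, 0.466, 0.4], [23.4, 20.6, -5, 0.466, 0.4], [23.4, 20.6, -5, 0.466, 0.4]]

```text
time_s: 19.3
ee_pos: [536.2, -0.2, 93.1]
ee_rot: [179.9, 0.0, 88.4]
force: [0.4, 0.3, -1.9]
gripper_width: 53.1
gripper_force: 14.9
```

```bash
python3 -c "
from h import *
s=state();print(s['ee_pos'],s['gripper_width'])
f=np.hstack([cv2.resize(grab_frame('top')[170:260,230:330],None,fx=4,fy=4,interpolation=2),cv2.resize(grab_frame('scene')[180:270,240:340],None,fx=4,fy=4,interpolation=2)])
cv2.imwrite('pics/c7.png',f)"
```

```text
[ 5.36243933e+02 -2.35875118e-01  9.30934635e+01] 53.13332240319737
```

View pics/c7.png

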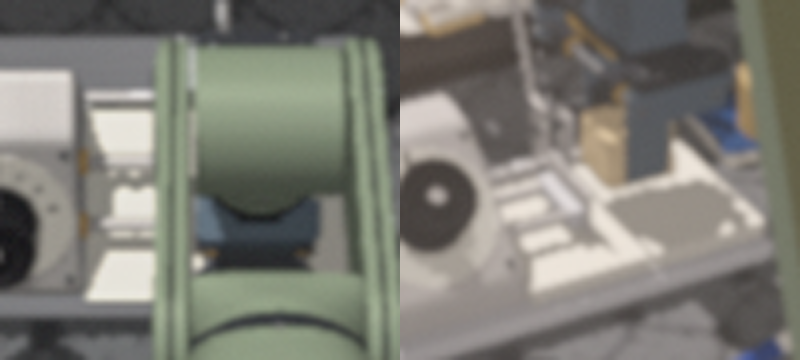

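The halva is gripped upright at (600,145), right of the stop plate. Lower it to just above the bed, then ease it left.

Call:
step_arm:
  plan:
    - [[0, 0, 1.5, 0, 0.4], [0, 0, 2.3, 0, 0.4], [0, 0, 2.7, 0, 0.4], [0, 0, 2.7, 0, 0.4], [0.4, 0, 2.7, 0, 0.4], [0.8, 0, 2.7, 0, 0.4], [1.1, 0, 2.7, 0, 0.4], [1.1, 0, 2.7, 0, 0.4], [1.1, 0, 2.7, 0, 0.4]]

```text
time_s: 20.52
ee_pos: [535.7, 11.6, 65.0]
ee_rot: [180.0, 0.0, 88.5]
force: [0.2, -0.6, -2.4]
gripper_width: 53.2
gripper_force: 14.9
```

Call:
step_arm:
  plan:
    - [[0.1, 0, 0, 0, 0.4], [0.2, 0, 0, 0, 0.4], [0.2, 0, 0, 0, 0.4]]

```text
time_s: 20.9
ee_pos: [535.7, 13.7, 65.0]
ee_rot: [180.0, 0.0, 88.5]
force: [-0.8, -0.6, -1.3]
gripper_width: 53.1
gripper_force: 14.9
```

Call:
step_arm:
  plan:
    - [[0.1, 0, 0, 0, 0.4], [0.2, 0, 0, 0, 0.4], [0.2, 0, 0, 0, 0.4]]

```text
time_s: 21.28
ee_pos: [535.8, 15.7, 64.9]
ee_rot: [-180.0, 0.0, 88.5]
force: [0.0, 0.8, -1.8]
gripper_width: 53.2
gripper_force: 14.9
```

Call:
step_arm:
  plan:
    - [[0.1, 0, 0, 0, 0.4], [0.2, 0, 0, 0, 0.4], [0.2, 0, 0, 0, 0.4]]

```text
time_s: 21.65
ee_pos: [535.8, 17.7, 65.0]
ee_rot: [180.0, 0.0, 88.5]
force: [-1.1, 0.8, -2.0]
gripper_width: 53.5
gripper_force: 14.9
```

```bash
python3 -c "
from h import *
print(state()['force'])
f=cv2.resize(grab_frame('scene')[190:255,250:330],None,fx=8,fy=8,interpolation=2)
cv2.imwrite('pics/c8.png',f)"
```

```text
[-1.05659394  0.8029408  -1.95148395]
```

View pics/c8.png

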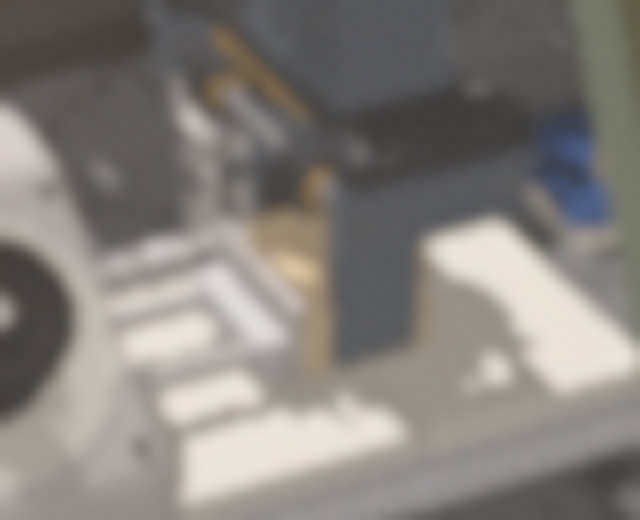

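The halva's left face at (310,330) is a few millimetres from the stop plate. Keep easing in until it touches.

Call:
step_arm:
  plan:
    - [[0.1, 0, 0, 0, 0.4], [0.1, 0, 0, 0, 0.4]]

```text
time_s: 21.95
ee_pos: [535.9, 18.1, 65.0]
ee_rot: [180.0, 0.1, 88.5]
force: [0.2, -2.3, -1.9]
gripper_width: 53.0
gripper_force: 14.9
```

Call:
step_arm:
  plan:
    - [[0.1, 0, 0, 0, 0.4], [0.1, 0, 0, 0, 0.4]]

```text
time_s: 22.2
ee_pos: [535.8, 18.3, 65.0]
ee_rot: [-180.0, 0.1, 88.5]
force: [-0.2, -5.9, -2.3]
gripper_width: 53.1
gripper_force: 14.9
```

Call:
step_arm:
  plan:
    - [[0.1, 0, 0, 0, 0.4], [0.1, 0, 0, 0, 0.4]]

```text
time_s: 22.45
ee_pos: [535.9, 18.5, 65.0]
ee_rot: [-180.0, 0.2, 88.5]
force: [0.3, -10.0, -1.5]
gripper_width: 53.7
gripper_force: 14.9
```

Contact at 10 N. Back off to zero force, lower until the bed carries the halva, then release.

Call:
step_arm:
  plan:
    - [[-0.25, 0, 0, 0, 0.4], [-0.25, 0, 0.1, 0, 0.4], [-0.25, 0, 0.1, 0, 0.4]]

```text
time_s: 22.82
ee_pos: [536.0, 18.2, 64.3]
ee_rot: [180.0, 0.0, 88.5]
force: [-0.3, -1.9, 0.7]
gripper_width: 53.3
gripper_force: 15.0
```

Call:
step_arm:
  plan:
    - [[0, 0, 0.1, 0, 0.4], [0, 0, 0.1, 0, 0.4]]

```text
time_s: 23.08
ee_pos: [536.0, 18.2, 64.2]
ee_rot: [180.0, 0.0, 88.5]
force: [-2.1, -2.5, 9.3]
gripper_width: 53.1
gripper_force: 15.2
```

Call:
step_arm:
  plan:
    - [[0, 0, -0.05, 0, 0.8], [0, 0, -0.05, 0, 0.8], [0, 0, -0.05, 0, 0.8], [0, 0, -0.05, 0, 0.8], [0, 0, -3, 0, 0.8], [0, 0, -7, 0, 0.8], [0, 0, -12, 0, 0.8], [0, 0, -17, 0, 0.8], [-8, -8, -17, 0, 0.8], [-16, -16, -17, 0, 0.8], [-25, -16, -17, 0, 0.8], [-30, -16, -17, 0, 0.8], [-35, -16, -17, 0, 0.8], [-35, -16, -17, 0, 0.8], [-35, -16, -17, 0, 0.8]]

```text
time_s: 24.95
ee_pos: [365.4, -330.4, 232.7]
ee_rot: [180.0, 0.0, 88.2]
force: [0.2, 0.6, 0.4]
gripper_width: 72.9
gripper_force: 0.0
```

```bash
python3 -c "
from h import *
f=np.hstack([cv2.resize(grab_frame('top')[170:260,200:300],None,fx=4,fy=4,interpolation=2),cv2.resize(grab_frame('scene')[180:270,220:320],None,fx=4,fy=4,interpolation=2)])
cv2.imwrite('pics/c9.png',f)"
```

```text
(no output)
```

View pics/c9.png

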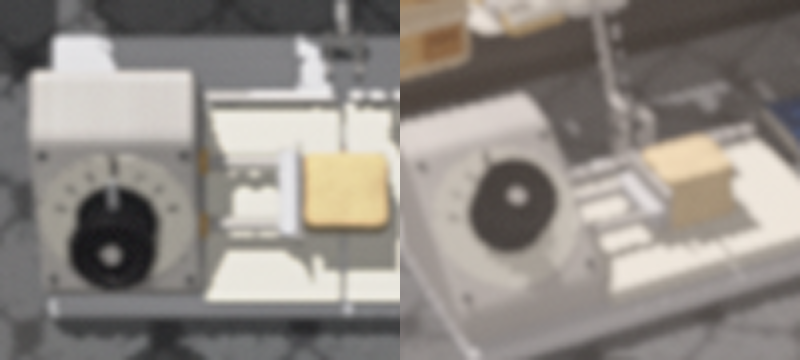

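The halva lies flat and square with its centre at crop (346,190), about 31 mm from the stop face at x = 298. The pointer at (113,197) is on the long mark, and the arm is clear.

```bash
python3 -c "
from workcell import *
print(job_done())"
```

```text
the job is handed in; nothing more can be done
None
```

The job is handed in, with no verdict shown: in the last pictures the pointer stands on the long mark and the halva lies flat and square against the middle of the stop plate, the arm touches nothing, and I never went near the carton or the tape roll (not re-measured at the end).

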